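# Sweep the loose nuts off the breadboard into the catch tray

## Robot

A 6-joint arm with a two-finger parallel gripper is mounted at the origin on the work surface. World frame = base frame: x ahead of the robot, y to its left, z up, the work surface at z = 0. Lengths are in m, angles in rad, forces in N, time in s.
With the tool pointing down it reaches from about 0.4 to 0.825 m from the base axis. Payload 7 kg.
Tool frame: the origin (TCP) lies at the very end of the fingers, on their centre line; the grasp point (between the pads) lies 19 mm behind it; z points along the fingers, x is the direction in which the jaws open and shut, and the axes are right-handed (so a half turn about z gives the same grasp; the last joint's range is limited). The gripper opens to 88 mm and grips with 3 to 60 N. Pads are 19 mm wide; open, the fingers measure 130 mm over their backs; the gripper's body (78 mm by 193 mm) begins 47 mm behind the grasp point.
Start: joints at [-0.816, 0.359, 0.012, 0, -1.224, -0.288], TCP at [0.304, -0.603, 0.227] pointing down, gripper open.
Joint ranges: [-3.07, 3.07], [-1.43, 2.12], [-1.02, 1.25], [-3.03, 1.67], [-3.05, -0], [-3.03, 3.03]. Speed limits (rad/s): [2.39, 2.39, 3.01, 3.14, 3.14, 3.14].

## Interface

Orientations are given as [roll, pitch, yaw] about the fixed x, y, z axes, in that order (R = Rz(yaw) Ry(pitch) Rx(roll)).
In Python, from station import telemetry, grab_frame, arm, regions_of, pinpoint gives the robot as it stands. The module is installed in compiled form; this text tells all that it offers.
- The arm moves only by the shell command python3 -m inch 'ROWS' [FORCE]. ROWS is text: rows parted by semicolons, each of 7 numbers parted by spaces: the opening, from 0 (shut) to 1 (fully open), then the shift along the world's x, y, z in cm, then the turn, a rotation vector about the world's x, y, z in degrees. A call has 1 to 12 rows; each row is the pose to reach, as a shift and turn from the pose measured when the call began; what a row does not reach only later rows make up. A row lasts 1/8 s, in which the tool goes at most 62.5 mm and 10.7 degrees, less where a joint would pass 70% of its speed; a pose out of reach is approached as far as the arm can. A call with a gripper value outside its range is refused whole. The fingers move at their own pace and stop on an object; FORCE is the grip in N (left out, the last holds). Time passes only in rows, so rows that repeat a pose let the fingers close. It gives the time, the measured TCP pose, the force and the opening at its end, in the units of the state.
- telemetry.get_state(): the state, without advancing time (a new reading comes with each control period).
- grab_frame(name): name is "scene" or "top"; returns a dict with "pixels" (480x640x3 uint8, red, green, blue), "fx", "fy", "cx", "cy" (pixels), "dist_coeffs" ([k1, k2, p1, p2, k3] as OpenCV has them; the pictures are not rectified), "R" (3x3) and "t" (3): a world point X has camera coordinates R X + t. Camera axes: x right, y down, z forward; pixel columns grow to the right and rows downward; lengths in m; the calibration is good to about 2 mm. A picture is of the moment at which its call begins. There is no depth.
- arm.job_done(): hands the job in, once; it reports no verdict.
Trained networks look in the newest picture that a camera, given by its name, has taken for a name from the list of things; names that differ only in an ending like _2 or _b are one class to them, and where a whole thing is asked for, a point or a joint stands for the part that bears it (a point fixed in the world has none). Each returns a list of dicts, best first, with "p" (0 to 1); they miss things now and then, are a little off and sometimes report something else, mostly with a low value. They report only what shows in the picture. A call takes as long as a camera call. They do not tell look-alikes from the thing itself.
- regions_of(camera, name): "pixels" (480x640 bool, what is visible of it) and "bbox" ([left, top, right, bottom] in pixels, round what is visible of it).
- pinpoint(camera, name): "location" ([column, row] in pixels: a listed point, or the origin of a listed thing).
The state is a dict: "t": time; "q": joint angles; "qd": joint speeds; "joint_efforts": joint torques, N m; "eef_pos": TCP position; "ee_rot": TCP orientation; "force": force on the tool from outside, world axes, zero at the start; "moment": the same for the moment, N m; "width": finger opening in m.
Only numpy, scipy, OpenCV 4.12 (cv2) and the standard library are available. Lean on these libraries where they do the work, as an engineer would, in place of code of your own. Each camera call takes 0.05 s, during which the arm holds its last target. There are 200 camera calls.

## Task

Sweep the three loose hexagon nuts with the fingers across the breadboard and over its edge into the open aluminium tray alongside, so that all three lie in the tray. Only push them: do not pick up or carry a nut. Leave the glass vial, the pin mount and the brass thumbscrew standing where they are on the board.

Things in the scene. Friction and masses are not known exactly. Their poses are not given: they have to be found in the camera images.
- board: fixed dark metal breadboard slab, 340 mm along its x, 280 mm along its y, flat top 50 mm above the table. Origin at the centre of its underside, z up. The tray stands along one of its 340 mm edges (y = +-140 mm), the controller along the other; which is which changes. Nuts and vial stand one to a row at about x = -90, -30, 30, 90 mm, |y| under 60 mm; rows are swapped
- tray_in (a point): centre of the inner floor of the open aluminium tray, fixed on the table 2 mm from the board's edge, axes parallel to the board's. 330 mm along x, 130 mm along y, 42 mm tall (rim 8 mm below the board's top), walls and floor 3 mm. It lies 207 mm from the board's centre along the board's y, on the + or - side, shifted up to 15 mm along x
- controller: fixed closed grey controller box with a ribbed black top, the same outer size as the tray (330 x 130 x 43 mm), along the board's other edge; not to be used. Origin at the centre of its underside
- nut1_mid (a point): loose steel hexagon nut lying flat, 30 mm across flats (35 mm across corners), 16 mm thick, 50 to 85 g, with a dark threaded hole; this point is the middle of the nut, 8 mm above its underside (58 mm above the table while it lies on the board). It slides when pushed and does not roll
- nut2_mid (a point): loose steel hexagon nut lying flat, 30 mm across flats (35 mm across corners), 16 mm thick, 50 to 85 g, with a dark threaded hole; this point is the middle of the nut, 8 mm above its underside (58 mm above the table while it lies on the board). It slides when pushed and does not roll
- nut3_mid (a point): loose steel hexagon nut lying flat, 30 mm across flats (35 mm across corners), 16 mm thick, 50 to 85 g, with a dark threaded hole; this point is the middle of the nut, 8 mm above its underside (58 mm above the table while it lies on the board). It slides when pushed and does not roll
- vial: small closed glass vial with a white cap, 22 mm across, 45 mm tall, 40 g, standing loose on the board in one of the four rows; leave it. Origin at the centre of its underside
- pinmount: sample pin mount standing loose on the board in the strip at x = about 145 mm of the board's frame: steel base 22 mm across, 14 mm tall, with a thin pin up to 44 mm; leave it. Origin at the centre of its underside
- thumbscrew: brass thumbscrew standing on its head on the board in the same strip as the pin mount: head 22 mm across, 12 mm tall, 8 mm shank up to 40 mm; leave it. Origin at the centre of its underside
Not all that is in view belongs to the job. What is shaped like the part that bears nut1_mid but green is not meant.

How it is judged:
By the outcome, as a careful person would: the job done as asked, in the order asked, and still so for the second after the job is handed in, with the robot touching nothing.
It also fails if it takes over 61 s, if anything falls off the work surface, if the arm or the gripper's body presses on something with over 40 N, if the wrist force passes 120 N, or if a joint passes its speed limit or range.

## Working session

There is one attempt and no reset: what is moved stays moved. The work goes in short steps, Python scripts to look and compute and a shell command to move; the robot and the scene stay as the last step left them, time stands still between calls to the robot, and variables do not carry over. Pictures are saved under pics/ and viewed, about 8 in all and at most 12, crops included, and the job is handed in when it is done.

```bash
mkdir -p pics
cat > h.py <<'E'
import numpy as np, cv2
from station import telemetry, grab_frame, arm, regions_of, pinpoint
def ray(f,px):
    K=np.array([[f['fx'],0,f['cx']],[0,f['fy'],f['cy']],[0,0,1.]])
    n=cv2.undistortPoints(np.array([[px]],float),K,np.array(f['dist_coeffs'],float))[0,0]
    R=np.array(f['R']);t=np.array(f['t'])
    return -R.T@t, R.T@np.array([n[0],n[1],1])
def onz(f,px,z):
    o,d=ray(f,px); return o+d*(z-o[2])/d[2]
def save(f,n): cv2.imwrite('pics/'+n,f['pixels'][:,:,::-1])
E
python3 - <<'E'
from h import *
Z=dict(board=0,tray_in=.003,controller=0,nut1_mid=.058,vial=.05,pinmount=.05,thumbscrew=.05)
for c in('top','scene'):
    f=grab_frame(c); save(f,c+'0.png')
    for n in Z:
        for r in pinpoint(c,n)[:5]: print(c,n,round(r['p'],2),np.round(r['location']),np.round(onz(f,r['location'],Z[n])[:2],3))
E
```

```text
top board 0.68 [314. 286.] [0.567 0.02 ]
top tray_in 0.79 [207. 279.] [0.578 0.234]
top controller 0.58 [415. 288.] [ 0.567 -0.182]
top nut1_mid 0.79 [287. 239.] [0.651 0.072]
top nut1_mid 0.74 [210. 165.] [0.797 0.227]
top nut1_mid 0.62 [377. 167.] [ 0.797 -0.1  ]
top nut1_mid 0.6 [255. 175.] [0.776 0.139]
top vial 0.55 [296. 297.] [0.542 0.055]
top vial 0.28 [312. 288.] [0.56  0.023]
top vial 0.2 [270. 203.] [0.724 0.109]
top pinmount 0.43 [271. 204.] [0.722 0.105]
top thumbscrew 0.51 [359. 213.] [ 0.707 -0.065]
scene board 0.94 [317. 257.] [0.569 0.027]
scene tray_in 0.76 [429. 243.] [0.573 0.222]
scene controller 0.98 [188. 269.] [ 0.559 -0.183]
scene nut1_mid 0.97 [250. 386.] [ 0.863 -0.111]
scene nut1_mid 0.86 [502. 337.] [0.851 0.2  ]
scene nut1_mid 0.85 [434. 341.] [0.84  0.115]
scene nut1_mid 0.67 [362. 259.] [0.663 0.074]
scene vial 0.86 [333. 219.] [0.538 0.06 ]
scene pinmount 0.68 [396. 288.] [0.726 0.106]
scene thumbscrew 0.7 [274. 292.] [ 0.7   -0.061]
```

View pics/top0.png

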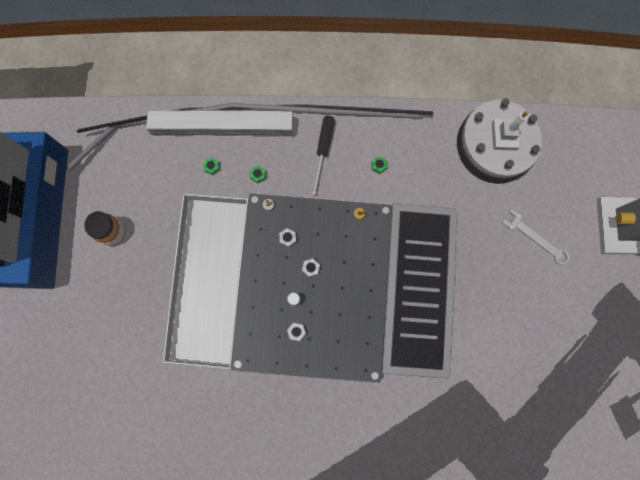

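View pics/scene0.png

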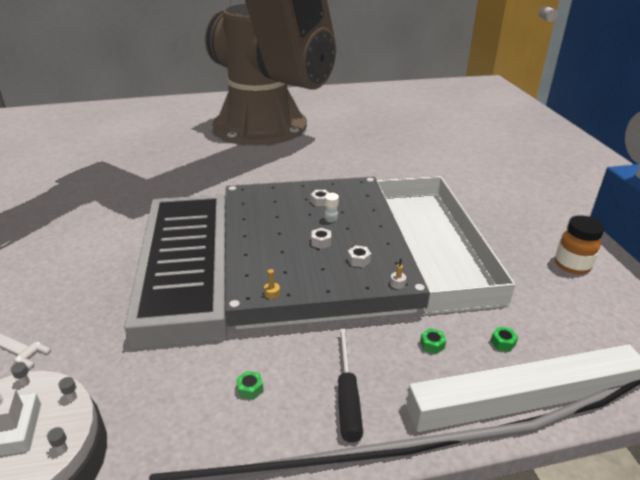

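The two pictures show the steel nuts at top-view pixels (288,237), (311,267) and (297,332). The vial is at (294,299), the pin mount at (268,204), the thumbscrew at (360,213), and the tray is on the left (+y). These could be mistaken for the nuts: green nuts at (210,165), (257,174) and (379,164), which lie off the board and are not meant. I choose the three steel ones on the board and will check them in a close crop.

Run:
```python
from h import *
f=grab_frame('top'); P=f['pixels']
cv2.imwrite('pics/crop1.png',cv2.resize(P[185:385,160:400],None,fx=3,fy=3,interpolation=cv2.INTER_CUBIC)[:,:,::-1])
C=np.array([onz(f,p,.051)[:2] for p in [(254,199),(386,210),(375,376),(238,364)]])
c=C.mean(0); ex=(C[0]+C[1]-C[2]-C[3]);ex/=np.linalg.norm(ex); ey=np.array([-ex[1],ex[0]])
print('board',c,'yaw',np.degrees(np.arctan2(ex[1],ex[0])),'sides',np.linalg.norm(np.diff(C,axis=0),axis=1))
def show(n,w): print(n,np.round(w,4),'board mm',np.round(1e3*np.array([(w-c)@ex,(w-c)@ey]),1))
for r in regions_of('top','nut1_mid'):
    m=cv2.moments(r['pixels'].astype(np.uint8),True); u=(m['m10']/m['m00'],m['m01']/m['m00']); show('nut top %.2f %s'%(r['p'],np.round(u)),onz(f,u,.061)[:2])
g=grab_frame('scene')
for r in regions_of('scene','nut1_mid'):
    m=cv2.moments(r['pixels'].astype(np.uint8),True); u=(m['m10']/m['m00'],m['m01']/m['m00']); show('nut scene %.2f %s'%(r['p'],np.round(u)),onz(g,u,.06)[:2])
for n,u,z in [('n',(288,237.5),.066),('n',(311,267.5),.066),('n',(297,332),.066),('vialcap',(293.5,298.5),.095),('pin',(268,204.5),.064),('thumb',(360,213.5),.062)]: show(n,onz(f,u,z)[:2])
for n in('vial','pinmount','thumbscrew'): 
    for r in pinpoint('scene',n)[:1]: show(n+' scene',onz(g,r['location'],.05)[:2])
s=telemetry.get_state();print(s['t'],s['eef_pos'],s['ee_rot'],s['width'])
```

```text
board [0.56396663 0.02127475] yaw -3.743471842629712 sides [0.25733664 0.31638197 0.25524953]
nut top 0.78 [211. 165.] [0.7949 0.2256] board mm [217.1 218.9]
nut top 0.63 [378. 165.] [ 0.801  -0.1019] board mm [ 244.5 -107.4]
nut top 0.60 [288. 238.] [0.6535 0.0715] board mm [86.1 56. ]
nut top 0.49 [257. 174.] [0.7784 0.1334] board mm [206.6 125.9]
nut scene 0.94 [504. 339.] [0.8562 0.1991] board mm [280.  196.5]
nut scene 0.87 [359. 256.] [0.6575 0.0715] board mm [90.  56.2]
nut scene 0.77 [433. 341.] [0.8418 0.1128] board mm [271.3 109.4]
nut scene 0.70 [249. 385.] [ 0.8626 -0.1112] board mm [ 306.7 -112.6]
nut scene 0.49 [321. 237.] [0.5994 0.0263] board mm [35.   7.3]
n [0.6527 0.0705] board mm [85.4 55. ]
n [0.5964 0.0262] board mm [32.1  7. ]
n [0.4765 0.05  ] board mm [-89.2  22.9]
vialcap [0.5361 0.0566] board mm [-30.1  33.4]
pin [0.7167 0.1105] board mm [146.6  99. ]
thumb [ 0.7024 -0.0658] board mm [143.8 -77.9]
vial scene [0.5376 0.0646] board mm [-29.1  41.5]
thumbscrew scene [ 0.705 -0.062] board mm [146.2 -73.9]
1.15 [ 0.30372746 -0.60275067  0.22656474] [ 3.14159061e+00 -3.02220288e-05  2.03758947e+00] 0.08743747897345612
```

View pics/crop1.png

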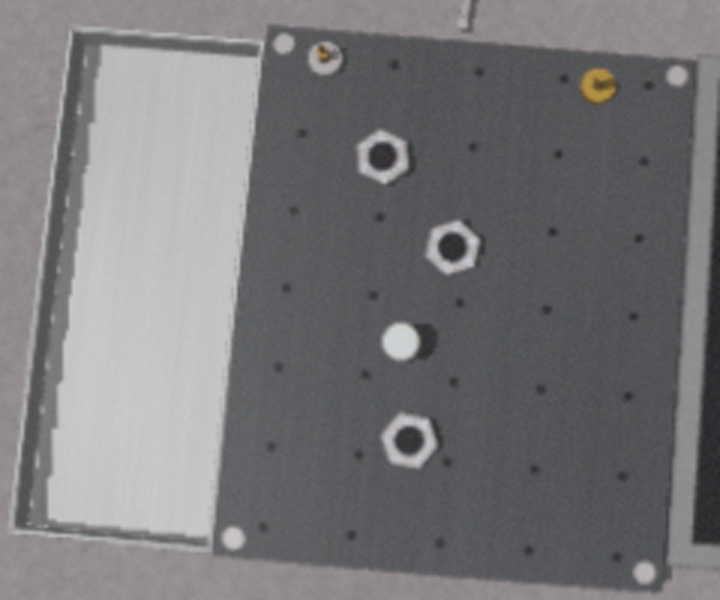

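The crop confirms three steel nuts and the vial cap between them, with nothing green on the board. The board yaw is about -3.7° and the tray is on the +y side. I'll sweep each nut separately with nearly closed fingers, jaw axis along board x.

```bash
python3 -m inch '0.12 34.8 63.4 0 0 0 59.6;0.12 34.8 63.4 0 0 0 59.6;0.12 34.8 63.4 0 0 0 59.6;0.12 34.8 63.4 0 0 0 59.6;0.12 34.8 63.4 0 0 0 59.6;0.12 34.8 63.4 0 0 0 59.6;0.12 34.8 63.4 0 0 0 59.6;0.12 34.8 63.4 0 0 0 59.6;0.12 34.8 63.4 0 0 0 59.6;0.12 34.8 63.4 0 0 0 59.6;0.12 34.8 63.4 0 0 0 59.6;0.12 34.8 63.4 0 0 0 59.6'
```

```text
t: 2.65
eef_pos: [0.6528, 0.0341, 0.2263]
ee_rot: [3.142, 0.0, 3.08]
force: [-0.9, 0.4, 0.4]
width: 0.0107
```

```bash
python3 -m inch '0.12 0 -0.4 -5 0 0 0;0.12 0 -0.4 -10 0 0 0;0.12 0 -0.4 -14 0 0 0;0.12 0 -0.4 -16 0 0 0;0.12 0 -0.4 -17 0 0 0;0.12 0 -0.4 -17 0 0 0'
python3 - <<'E'
from h import *
P=grab_frame('scene')['pixels'];cv2.imwrite('pics/c2.png',cv2.resize(P[120:340,180:460],None,fx=2.6,fy=2.6)[:,:,::-1])
E
```

```text
t: 3.4
eef_pos: [0.6528, 0.03, 0.0561]
ee_rot: [-3.141, -0.0, 3.08]
force: [0.5, -0.1, 0.2]
width: 0.0101
```

View pics/c2.png

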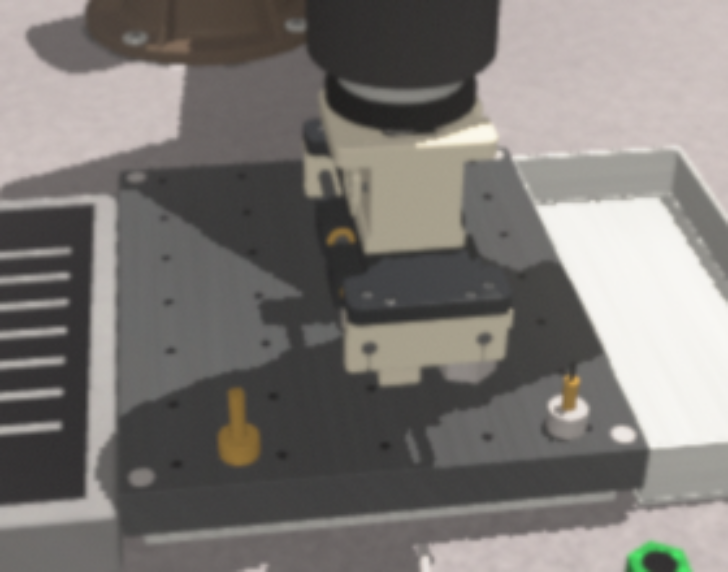

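The crop shows the fingers down on the board just behind nut 1, which is at crop (465,370). They are clear of the pin mount at (567,415) and the thumbscrew at (238,445). Sweeping nut 1 now.

```bash
python3 -m inch '0.12 0.1 1.2 0 0 0 0;0.12 0.2 2.4 0 0 0 0;0.12 0.2 3.6 0 0 0 0;0.12 0.3 4.8 0 0 0 0;0.12 0.4 6 0 0 0 0;0.12 0.5 7.2 0 0 0 0;0.12 0.5 8.4 0 0 0 0;0.12 0.6 9.6 0 0 0 0;0.12 0.7 10.8 0 0 0 0;0.12 0.8 12 0 0 0 0;0.12 0.9 13.2 0 0 0 0;0.12 0.9 14.2 0 0 0 0'
python3 - <<'E'
from h import *
P=grab_frame('scene')['pixels'];cv2.imwrite('pics/c3.png',cv2.resize(P[120:340,240:520],None,fx=2.6,fy=2.6)[:,:,::-1])
E
```

```text
t: 4.95
eef_pos: [0.6623, 0.173, 0.0569]
ee_rot: [3.141, 0.001, 3.08]
force: [0.6, -1.2, -0.2]
width: 0.0107
```

View pics/c3.png

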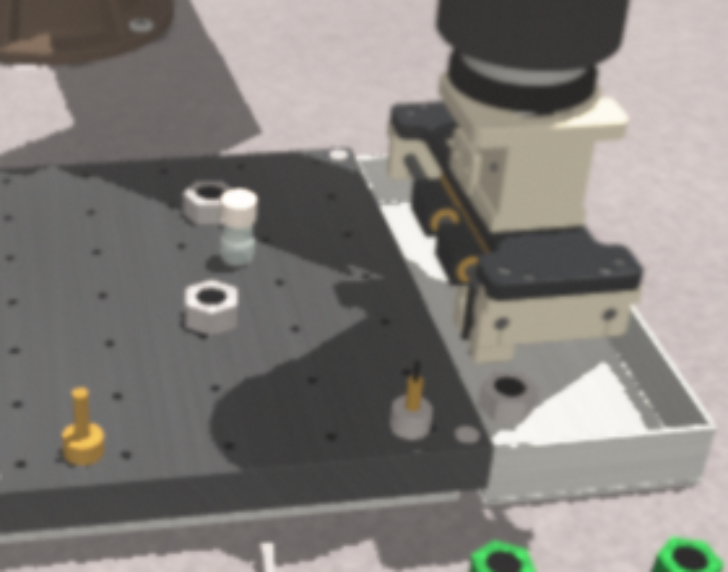

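Nut 1 is over the edge at crop (510,395), and the other pieces still stand. I'll lift and go behind nut 2.

```bash
python3 -m inch '0.12 0 0 5 0 0 0;0.12 0 0 8 0 0 0;0.12 -2 -5 8 0 0 0;0.12 -4 -10 8 0 0 0;0.12 -6 -15 8 0 0 0;0.12 -6.8 -19.2 8 0 0 0;0.12 -6.8 -19.2 8 0 0 0;0.12 -6.8 -19.2 4 0 0 0;0.12 -6.8 -19.2 1 0 0 0;0.12 -6.8 -19.2 0 0 0 0;0.12 -6.8 -19.2 -0.1 0 0 0'
python3 - <<'E'
from h import *
P=grab_frame('scene')['pixels'];cv2.imwrite('pics/c4.png',cv2.resize(P[120:340,240:520],None,fx=2.6,fy=2.6)[:,:,::-1])
E
```

```text
t: 6.38
eef_pos: [0.5946, -0.0177, 0.0558]
ee_rot: [-3.142, 0.001, 3.081]
force: [0.7, -0.8, 1.0]
width: 0.0102
```

View pics/c4.png

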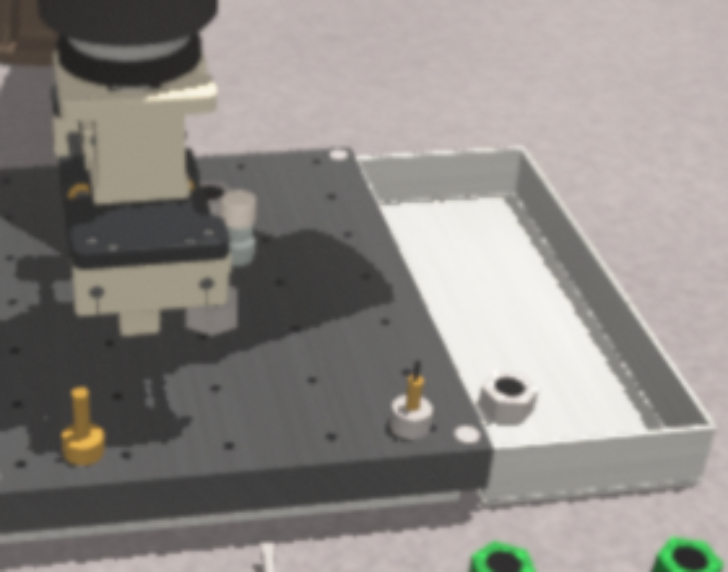

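Nut 1 lies flat in the tray at crop (510,397), and the fingers are behind nut 2 at (212,310). Sweeping nut 2 now.

```bash
python3 -m inch '0.12 0.1 1.6 0 0 0 0;0.12 0.2 3.2 0 0 0 0;0.12 0.3 4.8 0 0 0 0;0.12 0.4 6.4 0 0 0 0;0.12 0.5 8 0 0 0 0;0.12 0.6 9.6 0 0 0 0;0.12 0.7 11.2 0 0 0 0;0.12 0.8 12.8 0 0 0 0;0.12 0.9 14.4 0 0 0 0;0.12 1.1 16 0 0 0 0;0.12 1.2 17.6 0 0 0 0;0.12 1.2 19.2 0 0 0 0'
python3 -m inch '0.12 0 0.2 0 0 0 0;0.12 0 0.2 4 0 0 0;0.12 0 0.2 8 0 0 0'
```

```text
t: 7.92
eef_pos: [0.6071, 0.1755, 0.0564]
ee_rot: [3.141, 0.002, 3.081]
force: [-0.8, -0.3, 0.1]
width: 0.0103
t: 8.3
eef_pos: [0.6066, 0.1771, 0.1367]
ee_rot: [-3.141, 0.0, 3.081]
force: [0.9, 0.6, 0.1]
width: 0.0108
```

```bash
python3 -m inch '0.12 -3 -4 1 0 0 0;0.12 -6 -8 1 0 0 0;0.12 -9 -12 1 0 0 0;0.12 -12 -16 1 0 0 0;0.12 -13.2 -17.2 1 0 0 0;0.12 -13.2 -17.2 0 0 0 0;0.12 -13.2 -17.2 -4 0 0 0;0.12 -13.2 -17.2 -7 0 0 0;0.12 -13.2 -17.2 -8.1 0 0 0;0.12 -13.2 -17.2 -8.1 0 0 0'
python3 - <<'E'
from h import *
P=grab_frame('top')['pixels'];Q=grab_frame('scene')['pixels']
r=lambda A:cv2.resize(A,(400,400))
cv2.imwrite('pics/c5.png',np.hstack([r(P[185:385,160:400]),r(Q[120:340,240:520])])[:,:,::-1])
E
```

```text
t: 9.55
eef_pos: [0.4749, 0.0054, 0.0551]
ee_rot: [-3.14, -0.001, 3.082]
force: [0.4, 0.1, -0.0]
width: 0.0107
```

View pics/c5.png

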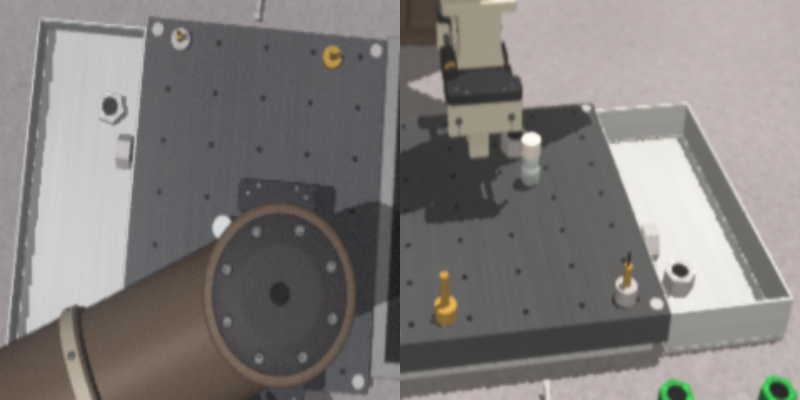

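Nut 1 is flat in the tray at (112,105) in the left half. Nut 2 is in the tray at (124,150), standing on edge. The vial, pin mount and thumbscrew are in place. Sweeping nut 3 now.

```bash
python3 -m inch '0.12 0.1 1.5 0 0 0 0;0.12 0.2 3 0 0 0 0;0.12 0.3 4.5 0 0 0 0;0.12 0.4 6 0 0 0 0;0.12 0.5 7.5 0 0 0 0;0.12 0.6 9 0 0 0 0;0.12 0.7 10.5 0 0 0 0;0.12 0.8 12 0 0 0 0;0.12 0.9 13.5 0 0 0 0;0.12 1 15 0 0 0 0;0.12 1.1 16.5 0 0 0 0;0.12 1.2 17.7 0 0 0 0'
python3 -m inch '0.12 0 0.2 0 0 0 0;0.12 0 0.2 5 0 0 0;0.12 0 0.2 10 0 0 0;0.12 0 -5 14 0 0 0;0.12 0 -11 14 0 0 0;0.12 0 -17 14 0 0 0;0.12 0 -23 14 0 0 0;0.12 0 -29 14 0 0 0;0.12 0 -35 14 0 0 0;0.12 0 -41 14 0 0 0;0.12 0 -41 14 0 0 0'
python3 - <<'E'
from h import *
P=grab_frame('top')['pixels'];Q=grab_frame('scene')['pixels']
r=lambda A:cv2.resize(A,(400,400))
cv2.imwrite('pics/c6.png',np.hstack([r(P[185:385,160:400]),r(Q[120:340,240:520])])[:,:,::-1])
E
```

```text
t: 11.15
eef_pos: [0.4877, 0.1837, 0.0564]
ee_rot: [-3.141, 0.001, 3.082]
force: [-0.3, -0.3, -0.2]
width: 0.0103
t: 12.52
eef_pos: [0.4866, -0.23, 0.1958]
ee_rot: [-3.141, 0.0, 3.076]
force: [-0.8, 0.9, -0.3]
width: 0.0107
```

View pics/c6.png

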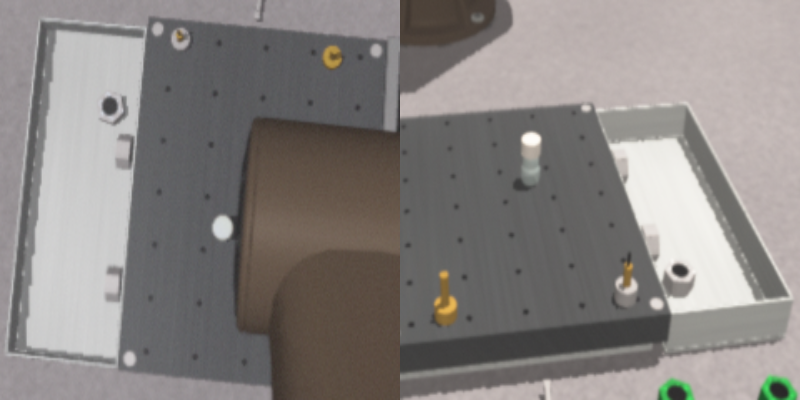

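```bash
python3 -c "
from h import *
print(telemetry.get_state()['t'],arm.job_done())"
```

```text
the job is handed in; nothing more can be done
12.625 None
```

All three steel nuts are in the aluminium tray, and I handed the job in at 12.6 s. I pushed each one separately with the nearly closed fingers and never gripped one. The arm was lifted and pulled back before hand-in, and it is touching nothing.

**Nuts:** The last pictures, from both cameras, show all three inside the tray. Nut 1 lies flat. The other two (nuts 2 and 3) stand on edge close to the tray wall next to the board. I left them that way. Nut 2 looked the same in two pictures about 3 s apart; nut 3 I saw only once at rest.

**Other pieces:** The vial, the pin mount and the thumbscrew look upright and unmoved, and the green nuts were left alone. I judged their positions by eye at the end and did not measure them again.

**Forces:** The force readings after each move stayed under about 1.5 N per axis. I have no readings from during the moves.

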